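# Shoot the deck bolt under the wire rack with the hooked rod

## Robot

A 6-joint arm with a two-finger parallel gripper is mounted at the origin on the work surface. World frame = base frame: x ahead of the robot, y to its left, z up, the work surface at z = 0. Lengths are in m, angles in rad, forces in N, time in s.
With the tool pointing down it reaches from about 0.325 to 0.775 m from the base axis. Payload 5.5 kg.
Tool frame: the origin (TCP) lies at the very end of the fingers, on their centre line; the grasp point (between the pads) lies 19 mm behind it; z points along the fingers, y is the line along which they close (so a half turn about z gives the same grasp; the last joint's range is limited). The gripper opens to 88 mm and grips with 3 to 60 N. Pads are 20 mm wide; open, the fingers measure 115 mm over their backs; the gripper's body (75 mm by 178 mm) begins 61 mm behind the grasp point.
Start: joints at [1.177, 0.091, 1.231, -0, 1.82, -0.057], TCP at [0.198, 0.566, 0.223] pointing down, gripper open.
Joint ranges: [-2.87, 2.87], [-0.86, 2.18], [0.17, 2.46], [-1.51, 4.65], [0.06, 2.69], [-2.65, 2.65]. Speed limits (rad/s): [2.57, 2.57, 3.01, 3.14, 3.14, 3.14].

## Interface

Orientations are given as a unit quaternion [w, x, y, z].
In Python, from rig import readout, imaging, workorder, finder gives the robot as it stands.
- The arm moves only by the tool step_arm, never from a script. Its argument "steps" is a list of rows, each a list of 7 numbers: the shift along the tool's x, y, z in units of 30 mm (1.0 is 30 mm), then the turn, a rotation vector about the tool's x, y, z in units of 8 degrees (1.0 is 8 degrees), then the closure in counts, from 0 (fully open) to 255 (shut). A call has 1 to 8 rows; each row shifts and turns the commanded pose from where the row before left it, along the tool's axes as they then stand; what a row does not reach is not made up. A row lasts 1/10 s, in which the tool goes at most 50 mm and 8.59 degrees, less where a joint would pass 70% of its speed; a pose out of reach is approached as far as the arm can. A call is refused whole if a number of a shift passes 1 or a number of a turn 1, either way. A call with a gripper value outside its range is refused whole. The fingers move at their own pace and stop on an object; the grip force is fixed at half the most. Time passes only in rows, so rows that do not move let the fingers close. It gives the time, the measured TCP pose, the force, the opening and the grip force at its end, in the units of the state.
- readout.read_state(): the state, without advancing time (a new reading comes with each control period).
- imaging.snapshot(name): name is "scene" or "side" or "wrist"; returns a dict with "pixels" (480x640x3 uint8, red, green, blue), "K" (3x3 intrinsics, pixels), "dist" ([k1, k2, p1, p2, k3] as OpenCV has them; the pictures are not rectified), "rvec" (rotation vector, rad) and "tvec" (3), from world to camera coordinates, as OpenCV has them. Camera axes: x right, y down, z forward; pixel columns grow to the right and rows downward; lengths in m; the calibration is good to about 2 mm. A picture is of the moment at which its call begins. There is no depth.
- workorder.finish_job(): hands the job in; it is judged then, once.
Trained networks look in a picture, given as the dict that the camera call returned (one of the last four; its "shot" number tells which), for a name from the list of things; names that differ only in an ending like _2 or _b are one class to them, and where a whole thing is asked for, a point or a joint stands for the part that bears it (a point fixed in the world has none). Each returns a list of dicts, best first, with "confidence" (0 to 1); they miss things now and then, are a little off and sometimes report something else, mostly with a low value. They report only what shows in the picture. A call takes as long as a camera call.
- finder.spot_in(name, picture): "location" ([column, row] in pixels, amid what is visible of it).
The state is a dict: "t": time; "q": joint angles; "joint_vel": joint speeds; "joint_torque": joint torques, N m; "position": TCP position; "orientation": TCP orientation; "wrist_force": force on the tool from outside, world axes, zero at the start; "moment": the same for the moment, N m; "gripper_width": finger opening in m; "gripper_force": force on a finger pad.
Only numpy, scipy, OpenCV 4.12 (cv2) and the standard library are available. Lean on these libraries where they do the work, as an engineer would, in place of code of your own. Each camera call takes 0.05 s, during which the arm holds its last target. There are 200 camera calls.

## Task

Lock the produce deck for the night: take the hooked rod out of its tray, reach in under the wire shelf and use the hook to pull the bolt towards the front of the rack, on through the tight stretch of its rubber collar, until it comes up solid against its hidden stop; hold it there for a moment with a firm pull of about 1.5 to 2 kg (15 to 20 N), never more than 2.5 kg (25 N). Leave the bolt there and lay the rod back in the tray it came from, the same way round. Move the bolt only with the rod, and leave everything else where it stands.

Things in the scene. Friction and masses are not known exactly. Their poses are not given: they have to be found in the camera images.
- rack: fixed low wire rack: aluminium deck 12 mm thick, x = 0 (front edge) to 280 mm, y -120 to +120 mm, under a wire shelf from x = 40 mm back (bars every 35 mm, lowest wire 160 mm up) on four 16 mm posts, open 208 mm between the front two. Origin on the table under the middle of the front edge; +x points from the front into the rack, z up. The bolt slides along x at y = 0; a crate 57 mm high is fixed behind x = 200 mm, a tin on the shelf
- bolt_pin (a point): point on the bolt's upright steel pin, 66 mm above the table. The pin is a 12 mm round post with a 16 mm cap, from the bolt's lying bar (14 mm thick, top 37 mm above the table) up to 93 mm above the table. Axes as the rack's; it slides along the rack's x, starts between x = 65 and 114 mm in the rack's frame, and is home at the solid stop, which is hidden and set anywhere from x = 30 to 54 mm
- rod_grip (a point): centre of the handle of the hooked rod (loose, 0.2 to 0.34 kg, balanced about 15 mm ahead of this point). Handle of dark wood, 110 mm long (x), 22 mm wide (y), 36 mm high (z), lying on the tray floor 5 mm above the table. +x points along the rod to the hook, z up. A straight 10 mm round steel rod runs on from the handle's front end at mid height on its middle line
- rod_hook (a point): point inside the hook, 250 mm ahead of rod_grip and 17 mm left (+y), on the middle line of the 10 mm round cross-piece, which leaves the rod at right angles to the left and is 32 mm long; its end turns back 12 mm as a lip, outermost face 25 mm left of this point. All lies level at handle mid height. Gap between rod and lip about 24 mm; a hooked pin's axis sits 11 mm behind this point. Axes as rod_grip
- hook_tray: fixed shallow grey tray in which the hooked rod lies, 380 mm (x) x 150 mm (y), walls 12 mm high and 5 mm thick, floor 5 mm thick; origin at the centre of its underside, z up. The rod lies with its handle to the tray's -x end, handle centre about 100 mm from the tray's centre
- scraper: loose straight scraper with the same handle but a flat blade and no hook, lying in the other, like tray on the opposite side; leave it alone. Origin on the tray floor, 100 mm ahead of its handle's centre
- can_a: loose bystander, tall tin; leave it alone
- can_b: loose bystander, short tin; leave it alone
- jar: loose bystander, jar with a brass lid; leave it alone
- bowl: loose bystander, shallow wooden bowl; leave it alone
- carton: loose bystander, cardboard carton; leave it alone
- bolt: the sliding bolt; origin on the table under its pin. It slides 30 to 52 mm with 3 N until its shoulder meets a rubber collar (unseen, in the keeper), then takes 9 to 10 N for 5 to 8 mm more up to the solid stop, and stays where it is left. Only at the stop does a steady pull rise past 13 N. Its brackets are 41 mm wide and 44 mm high: keeper at x = 5 to 31 mm, guide at x = 134 to 146 mm of the rack's frame

How it is judged:
By the outcome, as a careful person would: the job done as asked, in the order asked, and still so for the second after the job is handed in, with the robot touching nothing.
It also fails if it takes over 69 s, if anything falls off the work surface, if the arm or the gripper's body presses on something with over 40 N, if the wrist force passes 120 N, or if a joint passes its speed limit or range.

## Working session

There is one attempt and no reset: what is moved stays moved. The work goes in short steps, Python scripts to look and compute and a tool call to move; the robot and the scene stay as the last step left them, time stands still between calls to the robot, and variables do not carry over. Pictures are saved under pics/ and viewed, at most 10 in all, crops included, and the job is handed in when it is done.

Besides the shell and the picture viewer there is one more tool, called after "Emit:" as name(argument=value, ...), one argument or row to a line, values as JSON. step_arm: Moves the arm, as the interface text tells. Its arguments: {"type":"object","properties":{"steps":{"type":"array","items":{"type":"array","items":{"type":"number"}}}},"required":["steps"]}

```bash
mkdir -p pics; ls; cat > h.py <<'E'
import numpy as np, cv2, sys
from rig import readout, imaging, workorder, finder
def save(n,p): cv2.imwrite(p,cv2.cvtColor(imgs[n]['pixels'],cv2.COLOR_RGB2BGR))
imgs={}
def snap(n):
    imgs[n]=imaging.snapshot(n); return imgs[n]
def ray(p,uv):
    R=cv2.Rodrigues(np.array(p['rvec'],float))[0]; t=np.array(p['tvec'],float).ravel()
    u=cv2.undistortPoints(np.array([[uv]],float),np.array(p['K'],float),np.array(p['dist'],float))[0,0]
    d=R.T@np.array([u[0],u[1],1]); return -R.T@t, d/np.linalg.norm(d)
def atz(p,uv,z):
    c,d=ray(p,uv); return c+d*(z-c[2])/d[2]
def tri(obs):
    A=np.zeros((3,3));b=np.zeros(3)
    for p,uv in obs:
        c,d=ray(p,uv); M=np.eye(3)-np.outer(d,d); A+=M;b+=M@c
    return np.linalg.solve(A,b)
def proj(p,X):
    return cv2.projectPoints(np.array(X,float).reshape(-1,3),np.array(p['rvec'],float),np.array(p['tvec'],float),np.array(p['K'],float),np.array(p['dist'],float))[0].reshape(-1,2)
E
python3 - <<'E'
from h import *
np.set_printoptions(precision=4,suppress=True)
for n in ("scene","side","wrist"):
    p=snap(n); save(n,f'pics/{n}0.png')
    print(n,ray(p,(320,240)))
    for o in ("rack","bolt_pin","rod_grip","rod_hook","hook_tray","scraper","bolt"):
        print(o,[(np.round(d['location']),round(d['confidence'],2)) for d in finder.spot_in(o,p)[:3]])
print(readout.read_state())
E
```

```text
pics
scene (array([ 1.2818, -0.7202,  0.8663]), array([-0.5841,  0.5227, -0.621 ]))
rack [(array([444., 291.]), 0.86)]
bolt_pin [(array([422., 286.]), 0.84)]
rod_grip [(array([214., 270.]), 0.8)]
rod_hook [(array([215., 272.]), 0.77)]
hook_tray [(array([229., 294.]), 0.76), (array([108., 308.]), 0.24)]
scraper [(array([374., 191.]), 0.79)]
bolt []
side (array([0.0592, 1.202 , 0.8711]), array([ 0.3087, -0.8127, -0.4941]))
rack [(array([187., 261.]), 0.73)]
bolt_pin [(array([211., 268.]), 0.7)]
rod_grip [(array([331., 226.]), 0.52)]
rod_hook [(array([340., 226.]), 0.51)]
hook_tray [(array([345., 232.]), 0.73)]
scraper [(array([298., 351.]), 0.55)]
bolt [(array([213., 268.]), 0.79)]
wrist (array([0.1339, 0.5886, 0.3835]), array([ 0.2534, -0.0798, -0.9641]))
rack []
bolt_pin []
rod_grip []
rod_hook []
hook_tray []
scraper []
bolt []
{'t': 1.2, 'q': array([ 1.1773,  0.0911,  1.2307, -0.    ,  1.8198, -0.0567]), 'joint_vel': array([ 0.0011, -0.0004,  0.0018,  0.0008, -0.0011,  0.0017]), 'joint_torque': array([  0.0001, -44.6199, -40.6505,   0.0698,   0.0198,   0.    ]), 'position': array([0.1983, 0.5663, 0.2226]), 'orientation': array([ 0.    ,  0.1676,  0.9859, -0.    ]), 'wrist_force': array([-0.0349,  0.4152, -0.9616]), 'moment': array([-0.0561,  0.0114, -0.0008]), 'gripper_force': 0.0, 'gripper_width': 0.0874039251490681}
```

View pics/scene0.png

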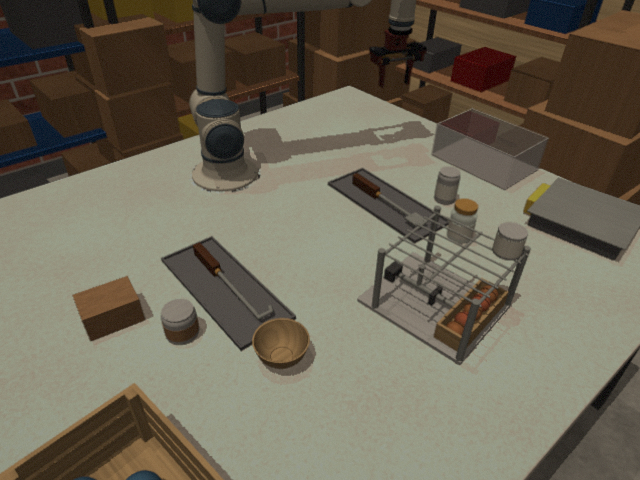

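View pics/side0.png

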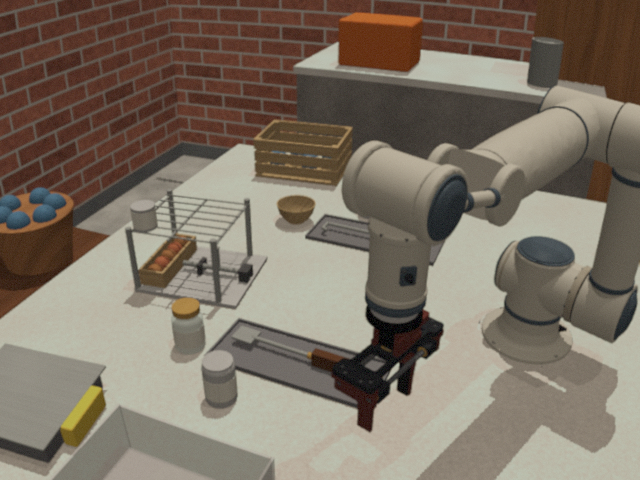

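The scene view shows the hooked rod in the right-hand tray, with its handle at about (208,257) and its hook at about (266,313). The pin is at about (421,275), the keeper at (393,271) and the crate at (475,315). In the side view the arm hides the rod's handle. I'll work out positions now.

```bash
python3 - <<'E'
from h import *
np.set_printoptions(precision=4,suppress=True)
p=snap("scene"); s=snap("side")
for nm,uv,z in [("handle",(208,258),.023),("hook",(262,316),.023),("hookB",(271,309),.023),("deckL",(360,299),.012),("deckBk",(463,353),.012),("deckR",(517,297),.012),("tray_a",(162,263),.012),("tray_b",(210,238),.012),("tray_c",(292,308),.012),("tray_d",(243,339),.012),
 ("postFR",(377,308),.012),("postFL",(432,262),.012),("postBR",(462,348),.012),("postBL",(512,305),.012),("bowl",(280,350),0.02),("jar",(465,235),.03)]:
    print(nm,atz(p,uv,z))
print("side deck", [atz(s,u,.012) for u in [(134,292),(219,303),(267,257)]])
print("pin top?", tri([(p,(422,286)),(s,(211,268))]))
for n in ("scene","side"):
    im=imgs[n]['pixels']; c=(430,275) if n=="scene" else (200,250)
    cr=im[c[1]-75:c[1]+75,c[0]-100:c[0]+100]
    cv2.imwrite(f'pics/{n}_crop.png',cv2.resize(cr[:,:,::-1],None,fx=4,fy=4,interpolation=cv2.INTER_CUBIC))
E
```

```text
handle [ 0.3611 -0.2802  0.023 ]
hook [ 0.6136 -0.2932  0.023 ]
hookB [ 0.6093 -0.2646  0.023 ]
deckL [ 0.7108 -0.0767  0.012 ]
deckBk [ 0.9689 -0.0213  0.012 ]
deckR [0.9493 0.2191 0.012 ]
tray_a [ 0.2915 -0.3741  0.012 ]
tray_b [ 0.2799 -0.2263  0.012 ]
tray_c [ 0.6294 -0.2194  0.012 ]
tray_d [ 0.6334 -0.3591  0.012 ]
postFR [ 0.7576 -0.0669  0.012 ]
postFL [0.7348 0.1629 0.012 ]
postBR [ 0.9592 -0.0117  0.012 ]
postBL [0.9566 0.1861 0.012 ]
bowl [ 0.7151 -0.3199  0.02  ]
jar [0.7319 0.3027 0.03  ]
side deck [array([0.9337, 0.2101, 0.012 ]), array([0.7114, 0.1681, 0.012 ]), array([ 0.6956, -0.0701,  0.012 ])]
pin top? [0.7906 0.0583 0.0295]
```

View pics/scene_crop.png

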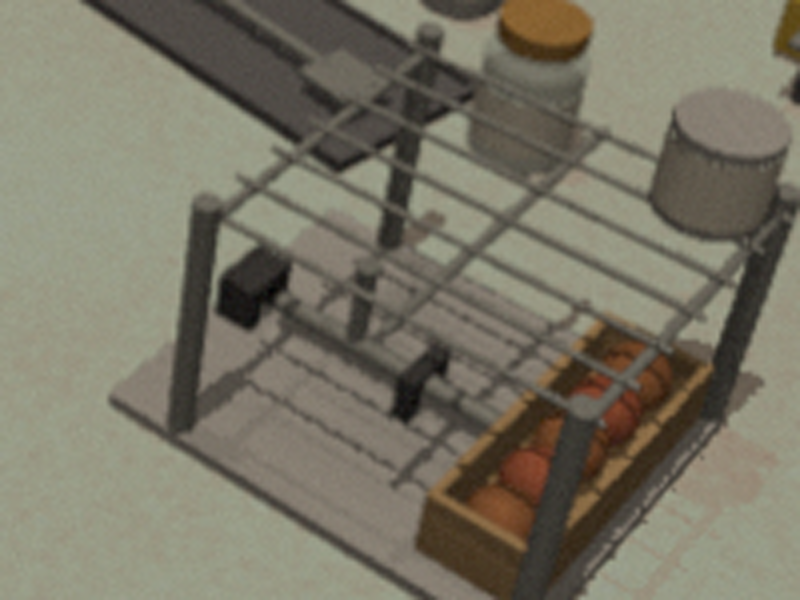

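View pics/side_crop.png

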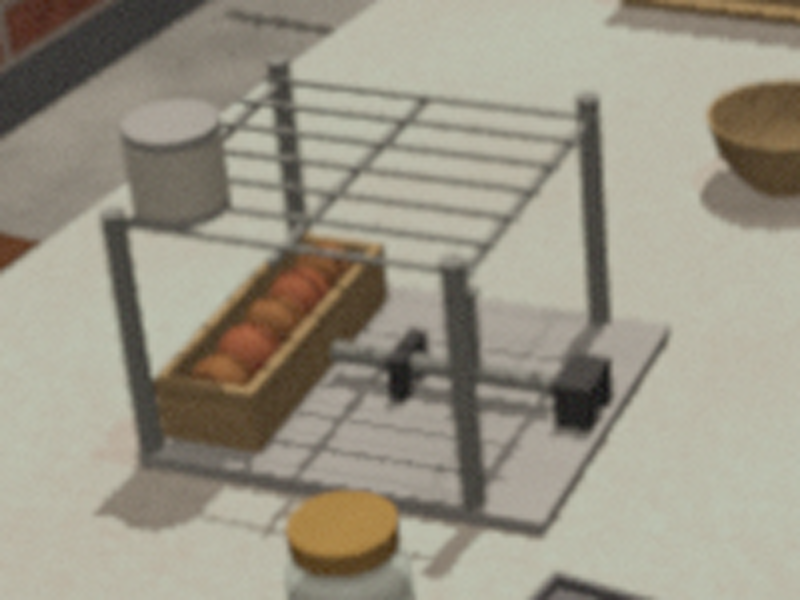

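Emit:
step_arm(
  steps=[
    [0,0,0,0,0,1,0],
    [0,0,0,0,0,1,0],
    [0,0,0,0,0,1,0],
    [0,0,0,0,0,1,0],
    [0,0,0,0,0,1,0],
    [0,0,0,0,0,1,0],
    [0,0,0,0,0,1,0],
    [0,0,0,0,0,1,0],
  ],
)

```text
t: 2.1
position: [0.1983, 0.5663, 0.2227]
orientation: [0.0, 0.667, 0.745, 0.0]
wrist_force: [-0.1, 0.6, 0.3]
gripper_width: 0.0881
gripper_force: 0.0
```

Emit:
step_arm(
  steps=[
    [0,0,0,0,0,1,0],
    [0,0,0,0,0,1,0],
    [0,0,0,0,0,1,0],
    [0,0,0,0,0,1,0],
    [0,0,0,0,0,1,0],
    [0,0,0,0,0,1,0],
    [0,0,0,0,0,1,0],
    [0,0,0,0,0,1,0],
  ],
)

```text
t: 2.9
position: [0.1983, 0.5663, 0.2227]
orientation: [-0.0, 0.96, 0.279, 0.0]
wrist_force: [0.2, -0.8, -0.6]
gripper_width: 0.0879
gripper_force: 0.0
```

Emit:
step_arm(
  steps=[
    [0,0,0,0,0,1,0],
    [0,0,0,0,0,1,0],
    [0,0,0,0,0,1,0],
    [0,0,0,0,0,1,0],
  ],
)

```text
t: 3.3
position: [0.2197, 0.556, 0.2222]
orientation: [-0.003, 1.0, 0.029, -0.006]
wrist_force: [0.3, 0.6, -0.0]
gripper_width: 0.0876
gripper_force: 0.0
```

Emit:
step_arm(
  steps=[
    [0.9,0.9,0,0,0,0,0],
    [0.9,0.9,0,0,0,0,0],
    [0.9,0.9,0,0,0,0,0],
    [0.9,1,0,0,0,0,0],
    [0.9,1,0,0,0,0,0],
    [0.9,1,0,0,0,0,0],
    [0.6,1,0,0,0,0,0],
    [0,1,0,0,0,0,0],
  ],
)

```text
t: 4.1
position: [0.4161, 0.3328, 0.2179]
orientation: [-0.003, 1.0, 0.027, -0.006]
wrist_force: [-1.0, -0.5, 0.0]
gripper_width: 0.088
gripper_force: 0.0
```

Emit:
step_arm(
  steps=[
    [0,1,0,0,0,0,0],
    [0,1,0,0,0,0,0],
    [0,1,0,0,0,0,0],
    [0,1,0,0,0,0,0],
    [0,1,0,0,0,0,0],
    [0,1,0,0,0,0,0],
    [0,1,0,0,0,0,0],
    [0,1,0,0,0,0,0],
  ],
)

```text
t: 4.9
position: [0.4277, 0.0937, 0.2173]
orientation: [-0.003, 1.0, 0.028, -0.005]
wrist_force: [0.2, 0.5, -0.1]
gripper_width: 0.0878
gripper_force: 0.0
```

Emit:
step_arm(
  steps=[
    [0,1,0,0,0,0,0],
    [0,1,0,0,0,0,0],
    [0,1,0,0,0,0,0],
    [0,1,0,0,0,0,0],
    [0,1,0,0,0,0,0],
    [0,1,0,0,0,0,0],
    [0,1,0,0,0,0,0],
    [0,1,0,0,0,0,0],
  ],
)

```text
t: 5.7
position: [0.4411, -0.146, 0.2157]
orientation: [-0.003, 1.0, 0.028, -0.006]
wrist_force: [0.3, 0.1, -0.1]
gripper_width: 0.088
gripper_force: 0.0
```

Emit:
step_arm(
  steps=[
    [0,1,0,0,0,0,0],
    [0,1,0,0,0,0,0],
    [0,1,0,0,0,0,0],
    [-0.5,1,0,0,0,0,0],
    [0,0,0,0,0,0,0],
  ],
)

```text
t: 6.2
position: [0.4316, -0.2682, 0.2144]
orientation: [-0.003, 1.0, 0.026, -0.006]
wrist_force: [0.7, 0.4, 0.4]
gripper_width: 0.0876
gripper_force: 0.0
```

```bash
cat > fitrack.py <<'E'
from h import *
from scipy.optimize import least_squares
def obs(): 
    return {"scene":{"FR":(357.5,300),"BR":(463,353),"tFR":(381.8,250.8),"tFL":(437.5,208),"tBR":(477,301.3),"tBL":(527.5,247.5)},
     "side":{"FR":(267,257.5),"FL":(235.8,307.5),"BL":(136.3,291.2),"tFL":(213.8,241.3),"tFR":(247,199.5),"tBL":(128.8,229.3),"tBR":(169.5,192)}}
def model(v):
    x,y,a,h,xf,xb=v
    P={"FR":(0,-.12,.012),"FL":(0,.12,.012),"BL":(.28,.12,.012),"BR":(.28,-.12,.012),"tFR":(xf,-.112,h),"tFL":(xf,.112,h),"tBR":(xb,-.112,h),"tBL":(xb,.112,h)}
    c,s=np.cos(a),np.sin(a)
    return {k:(x+c*X-s*Y,y+s*X+c*Y,Z) for k,(X,Y,Z) in P.items()}
E
python3 - <<'E'
from fitrack import *
np.set_printoptions(precision=4,suppress=True)
ps={n:snap(n) for n in("scene","side")}
O=obs()
def f(v):
    m=model(v); return np.concatenate([proj(ps[n],m[k])[0]-O[n][k] for n in O for k in O[n]])
r=least_squares(f,[.7,.04,.2,.18,.04,.27],loss='soft_l1'); print(r.x); print(f(r.x).round(1).reshape(-1,2).tolist())
x,y,a=r.x[:3]; c,s=np.cos(a),np.sin(a)
for X,uv,z in [("cap",(421.8,266.5),.093),("pinbase",(419.5,285),.037),("keepertop",(393.7,266),.044)]:
    w=atz(ps["scene"],uv,z); d=w[:2]-[x,y]; print(X,w,"rack",c*d[0]+s*d[1],-s*d[0]+c*d[1])
w=snap("wrist"); save("wrist","pics/wrist1.png"); save("side","pics/side1.png")
st=readout.read_state(); print(st['position'],st['orientation'],st['q'],w['K'][0][0], ray(w,(320,240)))
for n in ("scene","side","wrist"):
    for o in ("rod_grip","rod_hook","hook_tray"):
        print(n,o,[(np.round(d['location']),round(d['confidence'],2)) for d in finder.spot_in(o,imgs[n])[:3]])
E
```

```text
[0.6836 0.0429 0.1332 0.1772 0.0484 0.2738]
[[-0.6, -3.7], [-1.8, 6.6], [-0.0, -0.3], [-1.2, -0.9], [-0.1, -0.3], [-1.5, -0.6], [-0.4, -1.8], [0.4, -1.9], [-3.4, -2.5], [-0.6, 0.5], [-1.2, 0.8], [-2.0, 1.0], [-2.1, -0.3]]
cap [0.7817 0.0481 0.093 ] rack 0.09783818410070043 -0.00782505598857183
pinbase [0.7857 0.0474 0.037 ] rack 0.10171280686395585 -0.00912506810877426
keepertop [0.7038 0.0445 0.044 ] rack 0.02022825122383147 -0.0011434324005005884
[ 0.433  -0.265   0.2149] [-0.0034  0.9996  0.0278 -0.0056] [-0.6154 -0.1466  1.4777 -0.0014  1.8235  0.8995] 404.7231726957224 (array([ 0.5029, -0.2633,  0.3749]), array([-0.2771, -0.0166, -0.9607]))
scene rod_grip [(array([213., 268.]), 0.86), (array([460., 217.]), 0.56)]
scene rod_hook [(array([212., 272.]), 0.79)]
scene hook_tray [(array([226., 294.]), 0.66)]
side rod_grip [(array([397., 240.]), 0.89), (array([370., 205.]), 0.46)]
side rod_hook [(array([402., 237.]), 0.57)]
side hook_tray [(array([372., 237.]), 0.7)]
wrist rod_grip [(array([345., 225.]), 0.92)]
wrist rod_hook [(array([343., 230.]), 0.88)]
wrist hook_tray []
```

View pics/wrist1.png

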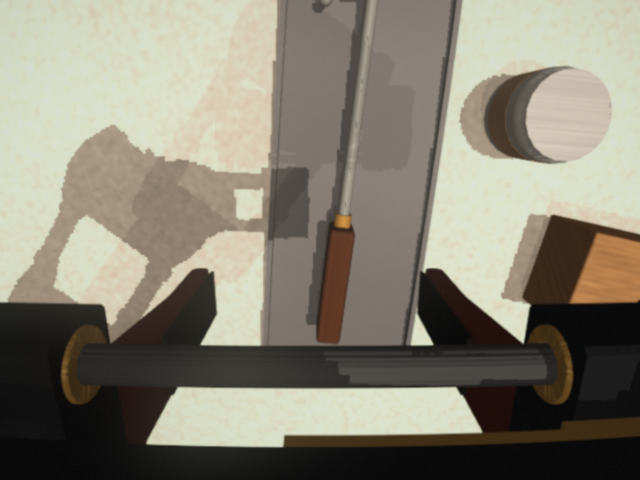

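In the wrist view the image's up direction is +x. The handle top runs from (343,227) at the front to (328,343) at the back, the rod leaves it at (344,215) and passes (372,0), and the lip is at (323,5).

```bash
python3 - <<'E'
from h import *
np.set_printoptions(precision=4,suppress=True)
w=snap("wrist"); s=snap("side"); p=snap("scene")
F=atz(w,(343,228),.041);B=atz(w,(328.5,343),.041); print("front,back",F,B,"len",np.linalg.norm(F-B),"yaw",np.degrees(np.arctan2(*(F-B)[1::-1])),"mid",(F+B)/2)
r1=atz(w,(345,213),.023);r2=atz(w,(372,2),.023); print(r1,r2,np.degrees(np.arctan2(*(r2-r1)[1::-1])))
tl=[atz(w,u,.012) for u in [(283,0),(268,345)]]; tr=[atz(w,u,.012) for u in [(460,0),(407,345)]]
for a,b in(tl,tr): print("wall",a,b,np.degrees(np.arctan2(*(a-b)[1::-1])))
c=(372,237); im=s['pixels'][190:290,280:460]; a=cv2.resize(im[:,:,::-1],None,fx=4,fy=4,interpolation=cv2.INTER_CUBIC)
cv2.imwrite('pics/side_tray.png',a)
E
```

```text
front,back [ 0.4187 -0.2876  0.041 ] [ 0.3081 -0.2824  0.041 ] len 0.11077683161728272 yaw -2.6815590395994504 mid [ 0.3634 -0.285   0.041 ]
[ 0.428  -0.2897  0.023 ] [ 0.601  -0.2988  0.023 ] -3.005775821278433
wall [ 0.6015 -0.2268  0.012 ] [ 0.285  -0.2231  0.012 ] -0.6682621337306421
wall [ 0.6111 -0.3725  0.012 ] [ 0.2932 -0.3637  0.012 ] -1.5946481228470861
```

View pics/side_tray.png

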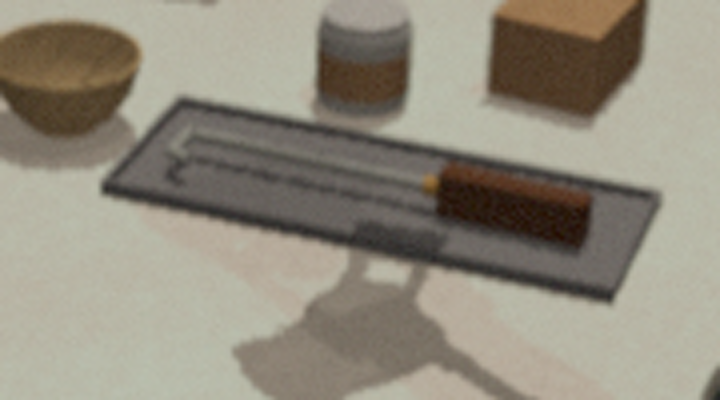

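The measured handle length at z = 41 mm is 110.8 mm, so the height agrees with the text. The handle centre is at (0.3634, -0.285) with yaw -2.8°. I'll partly close the gripper so the fingers clear the tray wall.

Emit:
step_arm(
  steps=[
    [0,0,0,-0.05,0.08,0.75,110],
    [-0.7,0.26,0.6,0,0,0,110],
    [-0.7,0.26,1,0,0,0,110],
    [-0.63,0.26,1,0,0,0,110],
    [0,0,1,0,0,0,110],
    [0,0,1,0,0,0,110],
    [0,0,0.7,0,0,0,110],
    [0,0,0,0,0,0,110],
  ],
)

```text
t: 7.75
position: [0.3691, -0.2845, 0.0524]
orientation: [-0.002, 1.0, -0.025, -0.003]
wrist_force: [-0.8, -0.6, -0.0]
gripper_width: 0.0501
gripper_force: 0.0
```

```bash
python3 - <<'E'
from h import *
np.set_printoptions(precision=4,suppress=True)
st=readout.read_state(); print(st['position'],st['orientation'],st['wrist_force'],st['moment'])
w=snap("wrist"); save("wrist","pics/wrist2.png")
E
```

```text
[ 0.3691 -0.2845  0.0524] [-0.0016  0.9997 -0.0246 -0.0027] [-0.7529 -0.6225 -0.0274] [0.0029 0.1645 0.025 ]
```

View pics/wrist2.png

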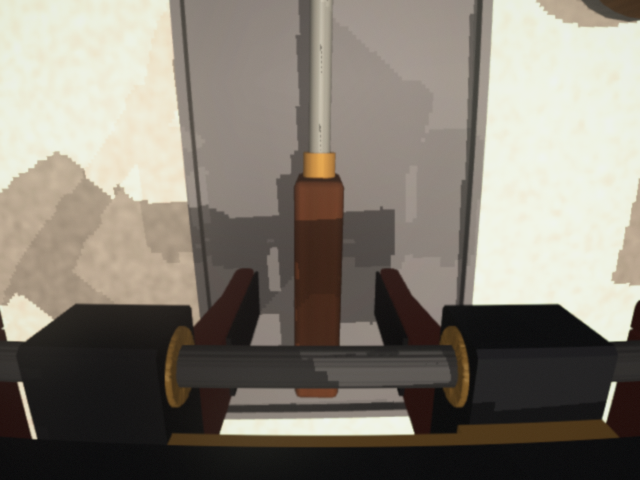

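The handle is centred between the fingers at column 319 and aligned with them. I'll go down and grip it.

Emit:
step_arm(
  steps=[
    [0,0,0.7,0,0,0,110],
    [0,0,0.5,0,0,0,110],
    [0,0,0.22,0,0,0,110],
    [0,0,0,0,0,0,180],
    [0,0,0,0,0,0,255],
    [0,0,0,0,0,0,255],
    [0,0,0,0,0,0,255],
    [0,0,0,0,0,0,255],
  ],
)

```text
t: 8.6
position: [0.3713, -0.2862, 0.0142]
orientation: [0.001, 1.0, -0.024, 0.0]
wrist_force: [-0.5, 0.4, 3.2]
gripper_width: 0.0218
gripper_force: 30.0
```

Emit:
step_arm(
  steps=[
    [0,0,0,0,0,0,255],
    [0,0,-0.1,0,0,0,255],
    [0,0,-0.3,0,0,0,255],
    [0,0,-0.6,0,0,0,255],
    [0,0,-0.8,0,0,0,255],
    [0,0,-0.8,0,0,0,255],
    [0,0,-0.4,0,0,0,255],
    [0,0,0,0,0,0,255],
  ],
)

```text
t: 9.4
position: [0.3716, -0.2866, 0.1053]
orientation: [0.002, 1.0, -0.024, 0.001]
wrist_force: [0.2, -0.6, -1.4]
gripper_width: 0.0222
gripper_force: 30.0
```

```bash
python3 - <<'E'
from h import *
np.set_printoptions(precision=4,suppress=True)
st=readout.read_state(); print(st['position'],st['orientation'],st['wrist_force'],st['moment'],st['gripper_width'],st['gripper_force'])
s=snap("side");p=snap("scene");w=snap("wrist")
t=[cv2.resize(i[:,:,::-1],(400,300),interpolation=cv2.INTER_CUBIC) for i in (s['pixels'][165:285,280:440],p['pixels'][210:330,170:330])]
cv2.imwrite('pics/lift.png',np.vstack([np.hstack(t),np.hstack([cv2.resize(w['pixels'][:,:,::-1],(400,300)),cv2.resize(p['pixels'][200:335,350:530][:,:,::-1],(400,300),interpolation=cv2.INTER_CUBIC)])]))
E
```

```text
[ 0.3716 -0.2866  0.1053] [ 0.0017  0.9997 -0.0245  0.0011] [ 0.2356 -0.5989 -1.3885] [0.0202 0.1    0.0176] 0.022163746521918215 29.975179731845856
```

View pics/lift.png

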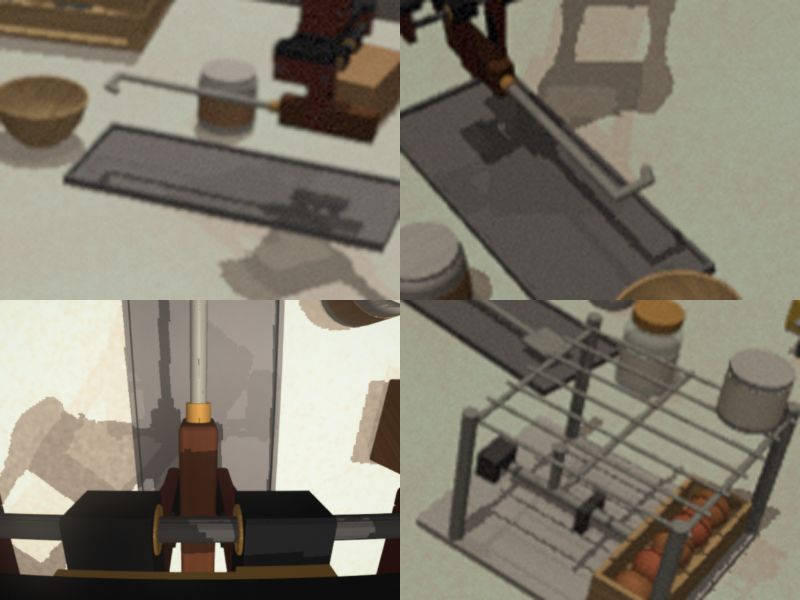

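The rod is held level with the hook out to the left, and the tray under it is empty. Next I'll raise it above the shelf and look down on the rack from close by.

Emit:
step_arm(
  steps=[
    [0,0,-0.7,0,0,0,255],
    [0,0,-0.9,0,0,0,255],
    [0,0,-0.9,0,0,0,255],
    [0,-0.5,-0.9,0,0,0,255],
    [0,-0.8,-0.9,0,0,0,255],
    [0,-0.8,-0.9,0,0,0,255],
    [0,-0.8,-0.9,0,0,0,255],
    [0,-0.8,-0.9,0,0,0,255],
  ],
)

```text
t: 10.35
position: [0.3761, -0.1738, 0.3126]
orientation: [-0.0, 1.0, -0.025, -0.001]
wrist_force: [0.8, -0.1, -3.0]
gripper_width: 0.0223
gripper_force: 30.0
```

Emit:
step_arm(
  steps=[
    [0.7,-0.8,0,0,0,0,255],
    [0.9,-0.8,0,0,0,0,255],
    [0.9,-0.8,0,0,0,0,255],
    [0.9,-0.8,0,0,0,0,255],
    [0.9,-0.4,0,0,0,0,255],
    [0.9,0,0,0,0,0,255],
    [0.9,0,0,0,0,0,255],
    [0.9,0,0,0,0,0,255],
  ],
)

```text
t: 11.15
position: [0.5924, -0.0769, 0.3107]
orientation: [0.0, 1.0, -0.024, -0.002]
wrist_force: [0.4, -0.4, -3.1]
gripper_width: 0.0219
gripper_force: 30.0
```

Emit:
step_arm(
  steps=[
    [0.9,0,0,0,0,-0.7,255],
    [0,0,0,0,0,-0.65,255],
    [0,0,0,0,0,0,255],
    [0,0,0,0,0,0,255],
  ],
)

```text
t: 11.55
position: [0.6182, -0.0785, 0.3117]
orientation: [0.0, 0.998, 0.069, -0.001]
wrist_force: [-0.0, -0.2, -2.1]
gripper_width: 0.0217
gripper_force: 30.0
```

```bash
python3 - <<'E'
from h import *
np.set_printoptions(precision=4,suppress=True)
st=readout.read_state(); print(st['t'],st['position'],st['orientation'],st['wrist_force'],st['moment'],st['gripper_width'],st['gripper_force'])
w=snap("wrist"); save("wrist","pics/wrist3.png")
for o in ("bolt_pin","rack","bolt"): print(o,[(np.round(d['location']),round(d['confidence'],2)) for d in finder.spot_in(o,w)[:3]])
E
```

```text
11.55 [ 0.6182 -0.0785  0.3117] [ 0.0002  0.9976  0.0685 -0.0014] [-0.0305 -0.2438 -2.1492] [-0.0361  0.2353 -0.0731] 0.02168830566025588 29.975106418132782
bolt_pin [(array([209.,  26.]), 0.75)]
rack [(array([185.,  53.]), 0.74)]
bolt [(array([209.,  17.]), 0.77)]
```

View pics/wrist3.png

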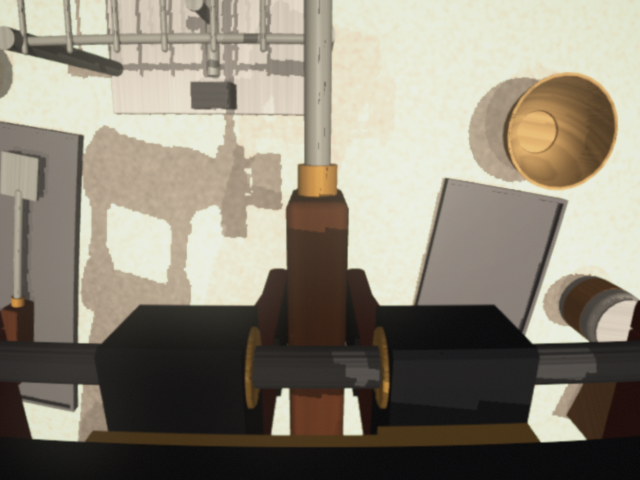

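The front deck edge runs along row 114 from its left corner at (112,113). The keeper is at about (213,95), the pin cap at about (199,6), and the front shelf wire crosses at row 40.

```bash
python3 - <<'E'
from fitrack import *
np.set_printoptions(precision=4,suppress=True)
w=snap("wrist"); ps={n:snap(n) for n in("scene","side")}
A=atz(w,(112,113),.012);B=atz(w,(303,115.3),.012); d=A-B; print("FL",A,"edge pt",B,"yaw from edge",np.degrees(np.arctan2(-d[0],d[1])))
a0=np.arctan2(-d[0],d[1])
for a in (a0,.1332):
    c,s=np.cos(a),np.sin(a); O=A[:2]-np.array([-s*.12,c*.12])
    print("origin",O,"yaw",a)
    for nm,P in [("cap",atz(w,(199,6),.093)),("cap scene",atz(ps['scene'],(421.8,266.5),.093)),("kTopFL",atz(w,(191,107),.044)),("kBackL",atz(w,(193,82),.044)),("kBackR",atz(w,(235,83),.044)),("bar",atz(w,(213,75),.030))]:
        e=P[:2]-O; print(nm,P[:2],np.array([c*e[0]+s*e[1],-s*e[0]+c*e[1]]))
O_=obs(); del O_["scene"]["BR"]; del O_["scene"]["FR"]; O_["wrist"]={"FL":(112,113)}; ps["wrist"]=w
def f(v):
    m=model(v); r=[proj(ps[n],m[k])[0]-O_[n][k] for n in O_ for k in O_[n]]
    x,y,a=v[:3]; q=proj(w,[x+np.sin(a)*.05,y-np.cos(a)*.05,.012])[0]; r.append(2*np.array([q[1]-(113+2.3*(q[0]-112)/191),0]))
    k=proj(w,[x+np.cos(a)*.031,y+np.sin(a)*.031,.044])[0]; r.append(k-[214,82.5]); return np.concatenate(r)
r=least_squares(f,[.7,.04,.13,.18,.04,.27],loss='soft_l1'); print(r.x); print(f(r.x).round(1).reshape(-1,2).tolist())
x,y,a=r.x[:3]; c,s=np.cos(a),np.sin(a)
for P in (atz(w,(199,6),.093),atz(ps['scene'],(421.8,266.5),.093)):
    e=P[:2]-[x,y]; print("pin",c*e[0]+s*e[1],-s*e[0]+c*e[1])
E
```

```text
FL [0.6736 0.1601 0.012 ] edge pt [ 0.6984 -0.0528  0.012 ] yaw from edge 6.640171536122944
origin [0.6874 0.0409] yaw 0.11589285620255496
cap [0.7765 0.0465] [ 0.0891 -0.0048]
cap scene [0.7817 0.0481] [ 0.0944 -0.0037]
kTopFL [0.6906 0.0615] [0.0055 0.02  ]
kBackL [0.7154 0.0613] [0.0302 0.017 ]
kBackR [0.7198 0.0186] [ 0.0296 -0.026 ]
bar [0.726  0.0451] [ 0.0388 -0.0003]
origin [0.6895 0.0412] yaw 0.1332
cap [0.7765 0.0465] [ 0.0869 -0.0063]
cap scene [0.7817 0.0481] [ 0.0923 -0.0053]
kTopFL [0.6906 0.0615] [0.0037 0.0199]
kBackL [0.7154 0.0613] [0.0284 0.0165]
kBackR [0.7198 0.0186] [ 0.0271 -0.0265]
bar [0.726  0.0451] [ 0.0367 -0.0009]
[0.6864 0.0407 0.128  0.1778 0.0468 0.2716]
[[-0.6, 0.2], [-1.2, -0.4], [-1.2, 0.5], [-1.9, 0.2], [-0.8, -2.4], [-0.5, -2.6], [-3.8, -3.5], [-0.8, -0.3], [-1.0, 0.2], [-1.5, -0.0], [-1.4, -1.1], [0.3, 2.3], [0.1, 0.0], [-4.7, -0.2]]
pin 0.090069155953695 -0.005781969249219929
pin 0.0953851336616026 -0.004812301168614621
```

Emit:
step_arm(
  steps=[
    [-0.6,-0.2,0,0,0,0.15,255],
    [-0.9,-0.2,0,0,0,0,255],
    [-0.9,-0.2,0,0,0,0,255],
    [-0.9,-0.2,0,0,0,0,255],
    [-0.9,-0.2,0,0,0,0,255],
    [-0.9,-0.2,0,0,0,0,255],
    [-0.8,-0.2,0.3,0,0,0,255],
    [-0.42,-0.08,0.7,0,0,0,255],
  ],
)

```text
t: 12.7
position: [0.4237, -0.0572, 0.2856]
orientation: [0.001, 0.998, 0.059, 0.003]
wrist_force: [0.8, -0.9, -2.1]
gripper_width: 0.0221
gripper_force: 30.0
```

Emit:
step_arm(
  steps=[
    [0,0,0.9,0,0,0,255],
    [0,0,0.9,0,0,0,255],
    [0,0,0.9,0,0,0,255],
    [0,0,0.9,0,0,0,255],
    [0,0,0.9,0,0,0,255],
    [0,0,0.9,0,0,0,255],
    [0,0,0.6,0,0,0,255],
    [0,0,0,0,0,0,255],
  ],
)

```text
t: 13.5
position: [0.4229, -0.0571, 0.1003]
orientation: [-0.0, 0.998, 0.059, -0.003]
wrist_force: [-0.1, 0.1, -2.4]
gripper_width: 0.0218
gripper_force: 30.0
```

```bash
python3 - <<'E'
from h import *
np.set_printoptions(precision=4,suppress=True)
st=readout.read_state(); print(st['t'],st['position'],st['orientation'],st['wrist_force'],st['moment'],st['gripper_width'],st['gripper_force'])
p=snap("scene"); s=snap("side")
q=st['position']; u=np.array([.9932,.1167,0]);v=np.array([-.1167,.9932,0]); H=q+.242*u+.017*v+[0,0,.0088]
print("hook pred",H,proj(p,H),proj(s,H))
t=[cv2.resize(i[:,:,::-1],(400,300),interpolation=cv2.INTER_CUBIC) for i in (s['pixels'][180:300,160:320],p['pixels'][220:340,310:470])]
cv2.imwrite('pics/ins.png',np.hstack(t))
E
```

```text
13.5 [ 0.4229 -0.0571  0.1003] [-0.0002  0.9982  0.0592 -0.0026] [-0.0677  0.1111 -2.4148] [-0.0139  0.1697 -0.0008] 0.02179954968437388 29.975212812423706
hook pred [ 0.6613 -0.012   0.1091] [[367.5022 246.541 ]] [[268.0763 237.9079]]
```

View pics/ins.png

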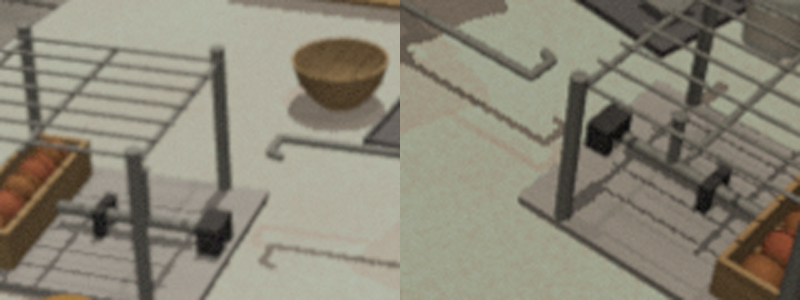

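The hook appears at (367,248) in the scene view and (270,239) in the side view. That is within about 2 px of the predicted position, so the hook geometry holds. I'll go down to pin height and reach in beside the pin.

Emit:
step_arm(
  steps=[
    [0,0,0.7,0,0,0,255],
    [0,0,0.68,0,0,0,255],
    [0.3,0,0,0,0,0,255],
    [0.7,0,0,0,0,0,255],
    [0.8,0,0,0,0,0,255],
    [0.8,0,0,0,0,0,255],
    [0.8,0,0,0,0,0,255],
    [0.8,0,0,0,0,0,255],
  ],
)

```text
t: 14.4
position: [0.5526, -0.0425, 0.0641]
orientation: [0.001, 0.998, 0.059, 0.001]
wrist_force: [-0.1, -0.7, -2.0]
gripper_width: 0.0219
gripper_force: 30.0
```

Emit:
step_arm(
  steps=[
    [0.6,0,0,0,0,0,255],
    [0.5,0,0,0,0,0,255],
    [0,0,0,0,0,0,255],
  ],
)

```text
t: 14.7
position: [0.5853, -0.0384, 0.0635]
orientation: [0.001, 0.998, 0.06, 0.001]
wrist_force: [-0.6, -0.8, -2.3]
gripper_width: 0.0215
gripper_force: 30.0
```

```bash
python3 - <<'E'
from h import *
np.set_printoptions(precision=4,suppress=True)
st=readout.read_state(); print(st['t'],st['position'],st['orientation'],st['wrist_force'],st['moment'],st['gripper_width'],st['gripper_force'])
p=snap("scene"); s=snap("side")
q=st['position']; u=np.array([.9932,.1167,0]);v=np.array([-.1167,.9932,0]); H=q+.242*u+.017*v+[0,0,.0078]
print("hook pred",H,proj(p,H),proj(s,H))
t=[cv2.resize(i[:,:,::-1],(400,300),interpolation=cv2.INTER_CUBIC) for i in (s['pixels'][210:300,160:280],p['pixels'][230:320,370:490])]
cv2.imwrite('pics/ins2.png',np.hstack(t))
E
```

```text
14.7 [ 0.5853 -0.0384  0.0635] [0.0007 0.9982 0.0596 0.0013] [-0.6421 -0.7967 -2.322 ] [-0.0004  0.1538  0.0275] 0.021500189577413148 29.975270926952362
hook pred [0.8237 0.0067 0.0713] [[422.8917 290.8334]] [[210.0102 242.2911]]
```

View pics/ins2.png

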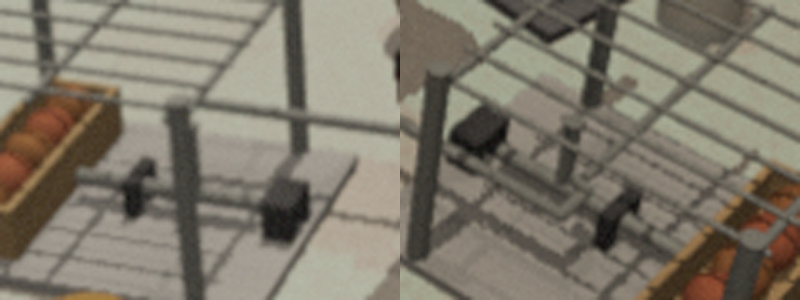

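In the scene view the hook's cross-piece is at (423,291), just behind the pin and to its right, as predicted. I'll shift left to bring the hook behind the pin.

Emit:
step_arm(
  steps=[
    [0,-0.3,0.15,0,0,0,255],
    [0,-0.4,0,0,0,0,255],
    [0,-0.4,0,0,0,0,255],
    [0,-0.3,0,0,0,0,255],
    [0,-0.1,0,0,0,0,255],
    [0,0,0,0,0,0,255],
  ],
)

```text
t: 15.4
position: [0.5771, 0.0067, 0.0572]
orientation: [0.001, 0.998, 0.06, -0.0]
wrist_force: [0.9, -0.1, -3.7]
gripper_width: 0.0218
gripper_force: 30.0
```

```bash
python3 - <<'E'
from h import *
np.set_printoptions(precision=4,suppress=True)
st=readout.read_state(); print(st['t'],st['position'],st['orientation'],st['wrist_force'],st['moment'],st['gripper_width'],st['gripper_force'])
p=snap("scene"); s=snap("side")
q=st['position']; u=np.array([.9932,.1167,0]);v=np.array([-.1167,.9932,0]); H=q+.242*u+.017*v+[0,0,.0078]
print("hook pred",H,proj(p,H),proj(s,H))
t=[cv2.resize(i[:,:,::-1],(400,300),interpolation=cv2.INTER_CUBIC) for i in (s['pixels'][210:300,160:280],p['pixels'][240:300,390:470])]
cv2.imwrite('pics/ins3.png',np.hstack(t))
E
```

```text
15.4 [0.5771 0.0067 0.0572] [ 0.0005  0.9982  0.0599 -0.0002] [ 0.9418 -0.1368 -3.7117] [ 0.0066  0.1951 -0.0589] 0.02182016245277997 29.975228905677795
hook pred [0.8155 0.0518 0.065 ] [[432.3254 282.1983]] [[204.2273 253.0569]]
```

View pics/ins3.png

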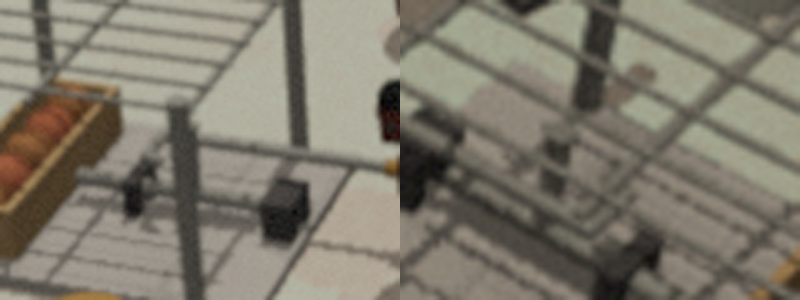

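The scene view shows the hook behind the pin, which stands at (421,272), with the cross-piece beyond it at about (430,284). I've now used up my picture views, so from here I'll work from numbers and force readings.

Emit:
step_arm(
  steps=[
    [-0.3,0,0,0,0,0,255],
    [-0.3,0,0,0,0,0,255],
    [-0.2,0,0,0,0,0,255],
    [-0.15,0,0,0,0,0,255],
    [-0.1,0,0,0,0,0,255],
  ],
)

```text
t: 16.0
position: [0.5457, 0.0021, 0.0572]
orientation: [0.001, 0.998, 0.059, 0.0]
wrist_force: [3.5, 0.4, -3.8]
gripper_width: 0.0218
gripper_force: 30.0
```

Emit:
step_arm(
  steps=[
    [-0.1,0,0,0,0,0,255],
    [-0.1,0,0,0,0,0,255],
    [-0.1,0,0,0,0,0,255],
    [-0.1,0,0,0,0,0,255],
  ],
)

```text
t: 16.4
position: [0.534, 0.0008, 0.0571]
orientation: [0.0, 0.998, 0.059, -0.0]
wrist_force: [2.7, -0.4, -3.4]
gripper_width: 0.0219
gripper_force: 30.0
```

```bash
python3 - <<'E'
from h import *
np.set_printoptions(precision=4,suppress=True)
st=readout.read_state(); print(st['t'],st['position'],st['orientation'],st['wrist_force'],st['moment'])
p=snap("scene")
print([(np.round(d['location'],1),round(d['confidence'],2)) for d in finder.spot_in("bolt_pin",p)[:3]])
E
```

```text
16.4 [0.534  0.0008 0.0571] [ 0.0005  0.9982  0.0593 -0.0001] [ 2.6872 -0.3965 -3.3682] [-0.099  -0.18   -0.1327]
[(array([417.3, 285.8]), 0.78), (array([380.1, 194.3]), 0.65), (array([283.6, 344.3]), 0.27)]
```

Contact is made and the bolt is sliding at about 3 N.

Emit:
step_arm(
  steps=[
    [-0.1,0,0,0,0,0,255],
    [-0.1,0,0,0,0,0,255],
    [-0.07,0,0,0,0,0,255],
  ],
)

```text
t: 16.8
position: [0.5258, -0.0002, 0.0571]
orientation: [0.0, 0.998, 0.059, -0.0]
wrist_force: [4.1, 0.2, -3.0]
gripper_width: 0.0218
gripper_force: 30.0
```

Emit:
step_arm(
  steps=[
    [-0.05,0,0,0,0,0,255],
    [-0.05,0,0,0,0,0,255],
  ],
)

```text
t: 17.0
position: [0.5229, -0.0005, 0.0571]
orientation: [0.0, 0.998, 0.059, -0.0]
wrist_force: [3.3, 0.1, -2.9]
gripper_width: 0.0215
gripper_force: 30.0
```

Emit:
step_arm(
  steps=[
    [-0.05,0,0,0,0,0,255],
    [-0.05,0,0,0,0,0,255],
  ],
)

```text
t: 17.2
position: [0.5199, -0.0009, 0.0571]
orientation: [0.0, 0.998, 0.059, -0.0]
wrist_force: [2.6, 0.8, -3.4]
gripper_width: 0.0216
gripper_force: 30.0
```

Emit:
step_arm(
  steps=[
    [-0.05,0,0,0,0,0,255],
    [-0.05,0,0,0,0,0,255],
    [-0.05,0,0,0,0,0,255],
  ],
)

```text
t: 17.5
position: [0.5168, -0.0012, 0.0576]
orientation: [0.0, 0.998, 0.059, 0.002]
wrist_force: [9.9, 1.0, -4.7]
gripper_width: 0.022
gripper_force: 30.0
```

The pull has reached 9.9 N, so the bolt is in the collar. I'll use small increments now.

Emit:
step_arm(
  steps=[
    [-0.04,0,0,0,0,0,255],
    [-0.04,0,0,0,0,0,255],
  ],
)

```text
t: 17.7
position: [0.5146, -0.0015, 0.0577]
orientation: [0.0, 0.998, 0.059, 0.002]
wrist_force: [8.8, 1.1, -4.2]
gripper_width: 0.0218
gripper_force: 30.0
```

Emit:
step_arm(
  steps=[
    [-0.04,0,0,0,0,0,255],
    [-0.04,0,0,0,0,0,255],
  ],
)

```text
t: 17.9
position: [0.5122, -0.0018, 0.0577]
orientation: [0.0, 0.998, 0.059, 0.002]
wrist_force: [8.6, 0.5, -5.4]
gripper_width: 0.0221
gripper_force: 30.0
```

Emit:
step_arm(
  steps=[
    [-0.04,0,0,0,0,0,255],
  ],
)

```text
t: 18.0
position: [0.5111, -0.0019, 0.0577]
orientation: [0.0, 0.998, 0.059, 0.002]
wrist_force: [9.1, 1.2, -4.6]
gripper_width: 0.0218
gripper_force: 30.0
```

Emit:
step_arm(
  steps=[
    [-0.03,0,0,0,0,0,255],
  ],
)

```text
t: 18.1
position: [0.5105, -0.002, 0.0578]
orientation: [0.0, 0.998, 0.059, 0.002]
wrist_force: [11.2, 1.6, -3.7]
gripper_width: 0.022
gripper_force: 30.0
```

Emit:
step_arm(
  steps=[
    [-0.02,0,0,0,0,0,255],
    [0,0,0,0,0,0,255],
  ],
)

```text
t: 18.3
position: [0.5104, -0.002, 0.0582]
orientation: [0.0, 0.998, 0.059, 0.003]
wrist_force: [11.6, 0.8, -4.0]
gripper_width: 0.0219
gripper_force: 30.0
```

Emit:
step_arm(
  steps=[
    [-0.03,0,0,0,0,0,255],
    [0,0,0,0,0,0,255],
  ],
)

```text
t: 18.5
position: [0.5102, -0.002, 0.0585]
orientation: [0.0, 0.998, 0.059, 0.004]
wrist_force: [13.1, 1.0, -4.8]
gripper_width: 0.0219
gripper_force: 30.0
```

Emit:
step_arm(
  steps=[
    [-0.04,0,0,0,0,0,255],
    [0,0,0,0,0,0,255],
  ],
)

```text
t: 18.7
position: [0.5098, -0.002, 0.059]
orientation: [0.0, 0.998, 0.059, 0.005]
wrist_force: [16.7, 1.9, -4.4]
gripper_width: 0.0219
gripper_force: 30.0
```

Emit:
step_arm(
  steps=[
    [-0.01,0,0,0,0,0,255],
    [0,0,0,0,0,0,255],
    [0,0,0,0,0,0,255],
    [0,0,0,0,0,0,255],
  ],
)

```text
t: 19.1
position: [0.5098, -0.002, 0.0591]
orientation: [0.0, 0.998, 0.059, 0.005]
wrist_force: [17.0, 1.8, -4.2]
gripper_width: 0.0219
gripper_force: 30.0
```

Emit:
step_arm(
  steps=[
    [0,0,0,0,0,0,255],
    [0,0,0,0,0,0,255],
    [0,0,0,0,0,0,255],
    [0,0,0,0,0,0,255],
    [0,0,0,0,0,0,255],
    [0,0,0,0,0,0,255],
  ],
)

```text
t: 19.7
position: [0.5098, -0.002, 0.0591]
orientation: [0.0, 0.998, 0.059, 0.005]
wrist_force: [17.2, 2.2, -4.7]
gripper_width: 0.0219
gripper_force: 30.0
```

A steady 17 N was held for a second against the stop. Now I'll unhook forward, move right and back the rod out.

Emit:
step_arm(
  steps=[
    [0.15,0,0,0,0,0,255],
    [0.25,0,0,0,0,0,255],
    [0.3,0,0,0,0,0,255],
    [0.3,0,0,0,0,0,255],
    [0.1,0,0,0,0,0,255],
    [0,0,0,0,0,0,255],
  ],
)

```text
t: 20.3
position: [0.5387, 0.0014, 0.0567]
orientation: [0.0, 0.998, 0.059, -0.001]
wrist_force: [-0.3, -0.4, -2.1]
gripper_width: 0.0221
gripper_force: 30.0
```

```bash
cat > pin.py <<'E'
from h import *
np.set_printoptions(precision=4,suppress=True)
st=readout.read_state(); print(st['t'],st['position'],st['orientation'],st['wrist_force'],st['moment'])
p=snap("scene"); w=snap("wrist")
R=lambda q:cv2.Rodrigues(q)[0]
O=np.array([.6876,.0368]); u=np.array([.9932,.1167])
for n,i in(("scene",p),("wrist",w)):
    for o in("bolt_pin","rod_grip"):
        print(n,o,[(np.round(d['location'],1),round(d['confidence'],2)) for d in finder.spot_in(o,i)[:2]])
for x in (.03,.04,.05,.06,.092): print(x,proj(p,[*(O+x*u),.066]))
E
python3 pin.py
```

```text
20.3 [0.5387 0.0014 0.0567] [ 0.0004  0.9982  0.0594 -0.0008] [-0.3045 -0.4048 -2.0772] [-0.0155  0.1957 -0.0904]
scene bolt_pin [(array([408.2, 284.8]), 0.49)]
scene rod_grip [(array([346.5, 243.6]), 0.8)]
wrist bolt_pin []
wrist rod_grip [(array([317.2, 241.7]), 0.65)]
0.03 [[397.6626 262.7656]]
0.04 [[401.0436 264.6281]]
0.05 [[404.4538 266.5067]]
0.06 [[407.8938 268.4015]]
0.092 [[419.1062 274.5769]]
```

Emit:
step_arm(
  steps=[
    [0,0.2,0,0,0,0,255],
    [0,0.3,0,0,0,0,255],
    [0,0,0,0,0,0,255],
  ],
)

```text
t: 20.9
position: [0.5404, -0.0149, 0.0571]
orientation: [0.001, 0.998, 0.059, -0.0]
wrist_force: [0.0, -0.1, -3.1]
gripper_width: 0.0218
gripper_force: 30.0
```

Emit:
step_arm(
  steps=[
    [0,0.5,0,0,0,0,255],
    [0,0.6,0,0,0,0,255],
    [-0.5,0,0,0,0,0,255],
    [-0.8,0,0,0,0,0,255],
    [-0.8,0,0,0,0,0,255],
    [-0.8,0,0,0,0,0,255],
    [-0.8,0,0,0,0,0,255],
    [-0.6,0,0,0,0,0,255],
  ],
)

```text
t: 21.7
position: [0.4149, -0.0625, 0.0572]
orientation: [0.001, 0.998, 0.059, -0.0]
wrist_force: [0.4, -1.0, -2.3]
gripper_width: 0.0218
gripper_force: 30.0
```

Emit:
step_arm(
  steps=[
    [0,0,-0.5,0,0,0,255],
    [0,0,-0.9,0,0,0,255],
    [0,0,-0.9,0,0,0,255],
    [0,0,-0.4,0,0,0,255],
    [0,0,0,0,0,0,255],
  ],
)

```text
t: 22.2
position: [0.4179, -0.062, 0.141]
orientation: [0.001, 0.998, 0.059, 0.002]
wrist_force: [0.4, -0.2, -2.8]
gripper_width: 0.0222
gripper_force: 30.0
```

```bash
python3 pin.py; python3 - <<'E'
from h import *
w=snap("wrist")['pixels'].astype(int)
# ferrule (gold) rows along column band, and rod yaw: rod columns near the top
m=(w[:,:,0]-w[:,:,2]>70)&(w[:,:,0]>150); m[:, :280]=0; m[:,360:]=0; m[300:]=0
ys,xs=np.nonzero(m); print("ferrule rows",ys.min() if len(ys) else None,np.percentile(ys,[5,50,95]) if len(ys) else None,xs.mean() if len(xs) else None)
g=cv2.imread('pics/wrist3.png')[:,:,::-1].astype(int); m=(g[:,:,0]-g[:,:,2]>70)&(g[:,:,0]>150); m[:, :280]=0; m[:,360:]=0; m[300:]=0
ys,xs=np.nonzero(m); print("before",np.percentile(ys,[5,50,95]),xs.mean())
E
```

```text
22.2 [ 0.4179 -0.062   0.141 ] [0.0012 0.9982 0.0592 0.0021] [ 0.3894 -0.1997 -2.7683] [-0.0185  0.1336  0.0352]
scene bolt_pin [(array([411.6, 282.9]), 0.91)]
scene rod_grip [(array([299.8, 208.3]), 0.83)]
wrist bolt_pin []
wrist rod_grip [(array([320.1, 240.2]), 0.76)]
0.03 [[397.6626 262.7656]]
0.04 [[401.0436 264.6281]]
0.05 [[404.4538 266.5067]]
0.06 [[407.8938 268.4015]]
0.092 [[419.1062 274.5769]]
ferrule rows 164 [165.   178.   191.55] 319.0087912087912
before [167. 180. 193.] 318.57
```

```bash
python3 - <<'E'
from h import *
a=cv2.imread('pics/scene0.png',0); b=cv2.cvtColor(snap("scene")['pixels'],cv2.COLOR_RGB2GRAY)
a=cv2.resize(a[240:300,380:450],None,fx=4,fy=4,interpolation=cv2.INTER_CUBIC).astype(np.float32);b=cv2.resize(b[240:300,380:450],None,fx=4,fy=4,interpolation=cv2.INTER_CUBIC).astype(np.float32)
# pin template without the wire: y 262..284, x 416..427
bestl=[]
for (x0,y0,x1,y1) in [(416,262,427,284),(416,262,428,272),(417,272,426,286)]:
    t=a[(y0-240)*4:(y1-240)*4,(x0-380)*4:(x1-380)*4]
    m=cv2.matchTemplate(b,t,cv2.TM_CCOEFF_NORMED); _,v,_,l=cv2.minMaxLoc(m)
    print("shift",l[0]/4+380-x0,l[1]/4+240-y0,v)
d=cv2.GaussianBlur(b-a,(0,0),6)
for s in(1,-1):
    _,v,_,l=cv2.minMaxLoc(s*d); print("brighter" if s>0 else "darker",v,l[0]/4+380,l[1]/4+240)
E
```

```text
shift 7.75 -21.5 0.7487138509750366
shift -15.25 -8.0 0.826694905757904
shift 7.75 -21.5 0.793187141418457
brighter 62.646305084228516 420.0 279.0
darker 70.85087585449219 404.5 270.5
```

The bolt has moved by the expected 43 mm and stays put, and the rod has not slipped in the grip. I'll carry the rod back over the tray.

Emit:
step_arm(
  steps=[
    [0,0,0,0,0,0.6,255],
    [0,0,0,0,0,0.6,255],
    [-0.2,0.8,0,0,0,0,255],
    [-0.2,0.9,0,0,0,0,255],
    [-0.2,0.9,0,0,0,0,255],
    [-0.2,0.9,0,0,0,0,255],
    [-0.2,0.9,0,0,0,0,255],
    [-0.19,0.9,0,0,0,0,255],
  ],
)

```text
t: 23.4
position: [0.3721, -0.2195, 0.138]
orientation: [0.0, 1.0, -0.024, -0.0]
wrist_force: [0.2, -0.2, -2.9]
gripper_width: 0.0219
gripper_force: 30.0
```

Emit:
step_arm(
  steps=[
    [0,0.9,0,0,0,0,255],
    [0,0.9,0,0,0,0,255],
    [0,0.44,0,0,0,0,255],
    [0,0,0.7,0,0,0,255],
    [0,0,0.9,0,0,0,255],
    [0,0,0.9,0,0,0,255],
    [0,0,0.2,0,0,0,255],
    [0,0,0,0,0,0,255],
  ],
)

```text
t: 24.2
position: [0.3689, -0.2849, 0.0564]
orientation: [-0.0, 1.0, -0.024, -0.001]
wrist_force: [-1.0, -0.8, -1.2]
gripper_width: 0.0221
gripper_force: 30.0
```

```bash
python3 - <<'E'
from h import *
np.set_printoptions(precision=4,suppress=True)
st=readout.read_state(); print(st['t'],st['position'],st['orientation'],st['wrist_force'],st['moment'])
E
```

```text
24.2 [ 0.3689 -0.2849  0.0564] [-0.0005  0.9997 -0.0242 -0.0013] [-0.9902 -0.7593 -1.171 ] [-0.0327  0.1589 -0.0076]
```

Emit:
step_arm(
  steps=[
    [0.07,0.04,0.5,0,0,0,255],
    [0,0,0.4,0,0,0,255],
    [0,0,0.25,0,0,0,255],
    [0,0,0.1,0,0,0,255],
    [0,0,0,0,0,0,255],
  ],
)

```text
t: 24.7
position: [0.3712, -0.2869, 0.0194]
orientation: [0.0, 1.0, -0.024, -0.001]
wrist_force: [1.0, -0.4, -2.3]
gripper_width: 0.0218
gripper_force: 30.0
```

Emit:
step_arm(
  steps=[
    [0,0,0.07,0,0,0,255],
    [0,0,0.05,0,0,0,255],
    [0,0,0,0,0,0,255],
  ],
)

```text
t: 25.0
position: [0.3714, -0.2872, 0.0164]
orientation: [0.001, 1.0, -0.024, -0.0]
wrist_force: [-0.0, 0.6, -3.2]
gripper_width: 0.0219
gripper_force: 30.0
```

Emit:
step_arm(
  steps=[
    [0,0,0.05,0,0,0,255],
    [0,0,0.03,0,0,0,255],
    [0,0,0,0,0,0,255],
  ],
)

```text
t: 25.3
position: [0.3716, -0.2874, 0.0149]
orientation: [0.001, 1.0, -0.024, 0.0]
wrist_force: [-3.8, 2.0, 4.9]
gripper_width: 0.0219
gripper_force: 30.0
```

The rod is on the tray floor. I'll release it and rise.

Emit:
step_arm(
  steps=[
    [0,0,-0.02,0,0,0,200],
    [0,0,0,0,0,0,150],
    [0,0,0,0,0,0,110],
    [0,0,0,0,0,0,110],
    [0,0,0,0,0,0,110],
    [0,0,-0.4,0,0,0,110],
    [0,0,-0.8,0,0,0,110],
    [0,0,-0.9,0,0,0,110],
  ],
)

```text
t: 26.1
position: [0.3711, -0.2867, 0.0783]
orientation: [0.0, 1.0, -0.024, -0.001]
wrist_force: [0.5, -0.3, 0.4]
gripper_width: 0.0499
gripper_force: 0.0
```

Emit:
step_arm(
  steps=[
    [0,0,-0.9,0,0,0,110],
    [0,0,-0.9,0,0,0,110],
    [0,0,-0.9,0,0,0,110],
    [0,0,-0.9,0,0,0,110],
    [0.7,-0.5,-0.9,0,0,0,110],
    [0.8,0,0,0,0,0,110],
    [0.5,0,0,0,0,0,110],
    [0,0,0,0,0,0,110],
  ],
)

```text
t: 26.9
position: [0.4333, -0.2746, 0.2131]
orientation: [0.001, 1.0, -0.024, 0.0]
wrist_force: [-0.6, 0.5, -1.6]
gripper_width: 0.0499
gripper_force: 0.0
```

```bash
python3 - <<'E'
from h import *
np.set_printoptions(precision=4,suppress=True)
st=readout.read_state(); print(st['t'],st['position'],st['orientation'],st['wrist_force'])
w=snap("wrist"); s=snap("side"); p=snap("scene")
for n in("wrist","side","scene"):
    print(n,[(np.round(d['location'],1),round(d['confidence'],2)) for d in finder.spot_in("rod_grip",imgs[n])[:2]])
im=w['pixels']; hsv=cv2.cvtColor(im,cv2.COLOR_RGB2HSV).astype(int)
# wood handle: reddish brown, central area
m=((im[:,:,0].astype(int)-im[:,:,2]>35)&(im[:,:,0]<170)).astype(np.uint8); m[345:]=0
n,l,stt,c=cv2.connectedComponentsWithStats(m)
for i in range(1,n):
    if stt[i,4]>400:
        pts=np.argwhere(l==i)[:,::-1].astype(np.float32); (cx,cy),(wd,ht),an=cv2.minAreaRect(pts)
        print(stt[i],c[i].round(0),"world",atz(w,c[i],.041), (wd,ht,an))
# side picture: compare with before the grasp
a=cv2.imread('pics/side1.png',0)[190:290,280:440].astype(int); b=cv2.cvtColor(s['pixels'],cv2.COLOR_RGB2GRAY)[190:290,280:440].astype(int)
sh,_=cv2.phaseCorrelate(a.astype(np.float32),b.astype(np.float32)); print("side shift",sh,"diff>40:",(abs(a-b)>40).mean())
E
```

```text
26.9 [ 0.4333 -0.2746  0.2131] [ 0.0005  0.9997 -0.0237  0.    ] [-0.6293  0.4689 -1.5508]
wrist [(array([338.7, 231.6]), 0.77)]
side [(array([400.3, 240.1]), 0.68)]
scene [(array([213.1, 270.6]), 0.75), (array([445.8, 184.1]), 0.23)]
[ 158  187   78   77 1256] [185. 232.] world [ 0.4217 -0.1616  0.041 ] (87.4710693359375, 61.58164596557617, 46.27302551269531)
[ 519  194  121  118 2698] [563. 246.] world [ 0.3937 -0.4911  0.041 ] (92.30044555664062, 131.1316680908203, 35.81608200073242)
[123 203  31  65 511] [138. 244.] world [ 0.4136 -0.1192  0.041 ] (27.682109832763672, 63.16846466064453, 9.246112823486328)
[ 322  232   25  113 2623] [334. 287.] world [ 0.3657 -0.2873  0.041 ] (23.463531494140625, 112.24823760986328, 0.6661999821662903)
[145 260  51  42 527] [168. 275.] world [ 0.3839 -0.1419  0.041 ] (39.98969650268555, 49.85499954223633, 86.633544921875)
side shift (0.16279130674058706, -0.1468529309999127) diff>40: 0.0048125
```

The handle is back at (0.366, -0.287), about 3 mm from where it started, and the side picture of the tray matches the one from before the grasp. The gripper is clear of everything, so I'm handing in.

```bash
python3 -c "
from rig import workorder; print(workorder.finish_job())"
```

```text
the job is handed in; nothing more can be done
None
```

The job is handed in: the bolt was pulled about 43 mm to its stop and held there for about a second at a steady 17 N, and the rod is back in its tray the same way round, about 3 mm from where it lay; I viewed 12 pictures, two over the limit of 10.

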